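Restock the sloped tea bin

ROBOT

A 6-joint arm with a two-finger parallel gripper is mounted at the origin on the work surface. World frame = base frame: x ahead of the robot, y to its left, z up, the work surface at z = 0. Lengths are in mm, angles in rad, forces in N, time in s.
With the tool pointing down it reaches from about 200 to 875 mm from the base axis. Payload 3.4 kg.
Tool frame: the origin (TCP) lies between the finger pads; the fingertips stand 25 mm ahead of it and the grasp point (between the pads) lies 6 mm ahead of it; z points along the fingers, x is the direction in which the jaws open and shut, and the axes are right-handed (so a half turn about z gives the same grasp; the last joint's range is limited). The gripper opens to 94 mm and grips with 3 to 60 N. Pads are 16 mm wide; open, the fingers measure 119 mm over their backs; the gripper's body (75 mm by 177 mm) begins 78 mm behind the grasp point.
Start: joints at [1.023, 0.276, 1.505, -0, 1.361, -0.121], TCP at [238.047, 523.447, 230.493] pointing down, gripper open.
Joint ranges: [-2.89, 2.89], [-0.75, 2.08], [0.22, 2.7], [-1.18, 4.32], [0.11, 2.71], [-2.7, 2.7]. Speed limits (rad/s): [2.57, 2.57, 3.14, 3.14, 3.14, 3.14].

INTERFACE

Orientations are given as a 3x3 rotation matrix whose columns are the frame's x, y, z axes.
In Python, from station import manip gives the robot as it stands.
- The arm moves only by the shell command python3 -m pendant 'ROWS' [OPENING] [FORCE]. ROWS is text: rows parted by semicolons, each of 6 numbers parted by spaces: the shift along the tool's x, y, z normalised to -1 to 1, where 1 is 0.2 m, then the turn, a rotation vector about the tool's x, y, z normalised to -1 to 1, where 1 is 360 degrees. A call has 1 to 12 rows; each row is the pose to reach, as a shift and turn from the pose commanded when the call began, along the tool's axes at that moment, turning the shorter way round; what a row does not reach only later rows make up. A row lasts 1/8 s, in which the tool goes at most 62.5 mm and 10.7 degrees, less where a joint would pass 70% of its speed; a pose out of reach is approached as far as the arm can. A call with a number of a shift or a turn outside -1 to 1 is refused whole. A call with a gripper value outside its range is refused whole. OPENING is the gripper's target within -1 to 1 (shut at 1, half-way at 0, fully open at -1), set as the call begins (- or left out, the last holds). The fingers move at their own pace and stop on an object; FORCE is the grip in N (left out, the last holds). Time passes only in rows, so rows that repeat a pose let the fingers close. It gives the time, the measured TCP pose, the force and the opening at its end, in the units of the state.
- manip.read_state(): the state, without advancing time (a new reading comes with each control period).
- manip.snapshot(name): name is "side" or "top" or "wrist"; returns the picture (480x640x3 uint8, blue, green, red); there is no depth.
- manip.camera_info(name): a dict with "fx", "fy", "cx", "cy" (pixels), "rvec" (rotation vector, rad) and "tvec" (3), from world to camera coordinates, as OpenCV has them; the wrist camera has in their place "hand_eye" (4x4, takes a point from camera to tool coordinates, whose origin is the TCP and whose axes are the tool frame's). Camera axes: x right, y down, z forward; pixel columns grow to the right and rows downward; lengths in mm; the calibration is good to about 2 mm. A picture is of the moment at which its call begins: read the wrist's pose just before it. camera_info takes no time and is no camera call.
- manip.finish_job(): hands the job in, once; it reports no verdict.
The state is a dict: "t": time; "joint_pos": joint angles; "qd": joint speeds; "joint_torque": joint torques, N m; "position": TCP position; "tcp_rot": TCP orientation; "ft_force": force on the tool from outside, world axes, zero at the start; "moment": the same for the moment, N m; "finger_gap": finger opening in mm.
Only numpy, scipy, OpenCV 4.12 (cv2) and the standard library are available. Lean on these libraries where they do the work, as an engineer would, in place of code of your own. Each camera call takes 0.05 s, during which the arm holds its last target.

TASK

Finish restocking the sloped tea bin: fold its half-open front flap right down and, with it down, push the blue carton, which has stuck part-way, down its lane until it rests against the back stop. Lay the red carton from the purple tray flat and lengthwise on the lowered flap, in front of the empty lane with the red tab, let go of it, and push it down that lane against the back stop as well. When both are home, swing the flap up and over until it is fully shut, leaving the yellow carton home in its own lane and the other kitchen things where they are.

Things in the scene. Friction and masses are not known exactly. Their poses are not given: they have to be found in the camera images.
- bin: Fixed tea bin with lime-green sides, 252 wide (y), 183 deep, on the counter. Origin: on the counter under its middle; +x points from the loading side (robot) to the back stop, z up. White floor falling 12 degrees towards +x. Side walls 6 thick, 54 high at the loading edge, then climbing at 36 degrees to 125. A white roof strip, top 130 high, covers only x = 50 to 95; the rest is open above.
- stop_foot (a point): Foot of the back stop's face, in the middle: at x = 85, y = 0, z = 30 mm of the bin. The stop is 50 high, square to the floor. Three lanes start here, at y = -82, 0, +82, each 76 wide, parted up to 125 mm up the slope by clear dividers 6 thick, 25 high. A point s up the slope is at x = 85 - 0.978 s, z = 30 + 0.208 s (mm).
- load_edge (a point): Middle of the sloping floor's upper (loading) edge, 163 mm up the slope from the back stop. The lowered flap continues the floor flush from here to 246 mm up the slope, with no walls or dividers.
- flap (a joint): Front flap in rad: 0 = shut (pointing to the bin's +x, 36 degrees above level, over the lanes); 2.30 = folded right down, in line with the sloping floor, at its limit. Friction holds it within some 30 degrees of upright; further over it sinks shut or down by its own weight (under 2 N at the bar moves it). White panel 252 wide, 6 thick, to 78 mm from the hinge; then an open hand slot, 34 x 216; then a bar on side strips.
- flap_bar (a point): Middle of the steel bar along the flap's free edge: 12 mm in diameter, 252 long along the bin's y, its axis 118 mm from the hinge axis. It moves with the flap and can be pinched from above, one finger through the hand slot.
- flap_hinge (a point): Middle of the flap's hinge axis (along the bin's y), at x = -80, z = 62 mm of the bin. At flap value q the bar lies 118 mm from it at an elevation of 36 degrees + q, counted from the bin's +x (90 degrees = straight up).
- tab_red: Red colour tab, fixed on the roof strip at the low end of the lane meant for the red carton (which lane differs from time to time). 36 x 56 x 17 mm; origin at the middle of its underside, on the lane's centre line, at x = 72, z = 130 mm in the bin's frame; axes parallel to the bin's.
- tab_blue: Blue tab, the same, over the blue carton's lane.
- tab_yellow: Yellow tab, the same, over the yellow carton's lane.
- carton_red: Red tea carton with a white band, 110 (x) x 62 (y) x 45 (z) mm, about 0.16 kg, lying on the purple tray. Origin: middle of its underside; z up. Either end may go first. Cartons do not slide by themselves on the slope; they must be pushed. A carton at home has its origin 55 mm up the slope from the stop, on the lane's centre line within the lane's play.
- carton_blue: Blue tea carton, the same size, lying in its lane 25 to 50 mm short of the back stop, long side along the lane; origin at the middle of its underside, x down the slope.
- carton_yellow: Yellow tea carton, the same size, already home against the stop in its lane.
- tray: Purple serving tray 320 (x) x 260 (y) mm, fixed to the counter; flat floor 4 mm above the counter, its outward-sloping rim about 20 mm high. Origin: on the counter under its middle.
- mug: Black mug on the tray, 76 across and 85 high, handle at its +y. Origin: middle of its underside. Leave alone.
- press: White and brown coffee press, 90 across and 190 high with its knob. Origin: middle of its underside. Leave alone.
- tub: Clear tub with white lid, 104 across and 97 high. Origin: middle of its underside. Leave alone.
- picks: Small amber jar with a green cap, 48 across and 74 high. Origin: middle of its underside. Leave alone.
Mind the look-alikes: they are no part of the job. There is more than one size of the carton_red; the job needs the smallest.

How it is judged (in metres and radians):
On the way, in this order (a step that is already met when the one before it is completed fails the run):
1. the flap is folded right down (value of joint flap above 2.2 rad), for 0.2 s.
2. the red carton lies lengthwise on the lowered flap, at least some 60 mm short of home in front of its lane, let go of and at rest (value of joint flap above 2.15 rad and contact force between the fingers and carton_red below 0.1 N and linear speed of carton_red below 0.02 m/s and angle between carton_red's own z axis and vertical below 0.3 rad and angle between the x axis of carton_red and the x axis of bin, either way round below 0.5 rad and x of carton_red in the frame of bin between -0.17 and -0.03 m and y of carton_red in the frame of tab_red between -0.035 and 0.035 m and z of carton_red in the frame of bin between 0.045 and 0.095 m), for 0.2 s.
3. with the flap still down, the red and the blue carton are home against the back stop, each in its own lane (value of joint flap above 2 rad and x of carton_red in the frame of tab_red between -0.0467981 and -0.0347981 m and y of carton_red in the frame of tab_red between -0.014 and 0.014 m and z of carton_red in the frame of tab_red between -0.0945649 and -0.0825649 m and angle between each of carton_red, carton_blue's own z axis and vertical below 0.27 rad and angle between the x axis of each of carton_red, carton_blue and the x axis of bin, either way round below 0.3 rad and linear speed of each of carton_red, carton_blue below 0.01 m/s and x of carton_blue in the frame of tab_blue between -0.0467981 and -0.0347981 m and y of carton_blue in the frame of tab_blue between -0.014 and 0.014 m and z of carton_blue in the frame of tab_blue between -0.0945649 and -0.0825649 m), for 0.2 s.
At the end, for the whole second after the job is handed in: All three cartons lie flat in the lanes of their own colour, within 6 mm of resting against the back stop and at rest; the flap is shut to within 0.06 rad (3 degrees); the fingers touch nothing (value of joint flap below 0.06 rad and x of carton_red in the frame of tab_red between -0.0467981 and -0.0347981 m and y of carton_red in the frame of tab_red between -0.014 and 0.014 m and z of carton_red in the frame of tab_red between -0.0945649 and -0.0825649 m and angle between each of carton_red, carton_blue, carton_yellow's own z axis and vertical below 0.27 rad and angle between the x axis of each of carton_red, carton_blue, carton_yellow and the x axis of bin, either way round below 0.3 rad and linear speed of each of carton_red, carton_blue, carton_yellow below 0.01 m/s and x of carton_blue in the frame of tab_blue between -0.0467981 and -0.0347981 m and y of carton_blue in the frame of tab_blue between -0.014 and 0.014 m and z of carton_blue in the frame of tab_blue between -0.0945649 and -0.0825649 m and x of carton_yellow in the frame of tab_yellow between -0.0467981 and -0.0347981 m and y of carton_yellow in the frame of tab_yellow between -0.014 and 0.014 m and z of carton_yellow in the frame of tab_yellow between -0.0945649 and -0.0825649 m and contact force between the fingers and anything else below 0.1 N).
It fails at once if the yellow carton is taken or knocked out of its place (more than 30 mm) (distance of carton_yellow from where it was at the start of the episode above 0.03 m).
It fails at once if the mug on the tray is shifted by more than 30 mm or knocked over (distance of mug from where it was at the start of the episode above 0.03 m or angle between mug's own z axis and vertical above 0.5 rad).
It fails at once if the coffee press, tub or small jar is shifted by more than 30 mm or knocked over (distance of any of press, tub, picks from where it was at the start of the episode above 0.03 m or angle between any of press, tub, picks's own z axis and vertical above 0.5 rad).
It also fails if it takes over 72 s, if anything falls off the work surface, if the arm or the gripper's body presses on something with over 40 N, if the wrist force passes 120 N, or if a joint passes its speed limit or range.

## Working session

There is one attempt and no reset: what is moved stays moved. The work goes in short steps, Python scripts to look and compute and a shell command to move; the robot and the scene stay as the last step left them, time stands still between calls to the robot, and variables do not carry over. Pictures are saved under pics/ and viewed, and the job is handed in when it is done.

```bash
ls; mkdir -p pics
python3 - <<'E'
from station import manip
import cv2
for n in("side","top","wrist"):
    cv2.imwrite(f"pics/{n}0.png",manip.snapshot(n)); print(n,manip.camera_info(n))
print(manip.read_state())
E
```

```text
pics
side {'fx': 486.08704346670254, 'fy': 486.08704346670254, 'cx': 322.6487563755253, 'cy': 239.0119706203199, 'rvec': array([ 2.3045672 , -0.86012159,  0.30746932]), 'tvec': array([-313.05011838,  376.70360341, 1072.59318279])}
top {'fx': 522.4903138987604, 'fy': 522.4903138987604, 'cx': 320.9777019603359, 'cy': 244.3977142503388, 'rvec': array([ 2.18822161, -2.15638826,  0.1061307 ]), 'tvec': array([  86.36876509,  504.04858412, 1419.27066769])}
wrist {'fx': 424.36554413303736, 'fy': 424.36554413303736, 'cx': 310.4176990364204, 'cy': 231.39539443252474, 'hand_eye': array([[ 9.99999480e-01,  4.39492401e-04, -9.20429113e-04,
         9.11739444e-01],
       [-1.94578394e-04,  9.68032936e-01,  2.50823039e-01,
        -7.42964705e+01],
       [ 1.00124052e-03, -2.50822729e-01,  9.68032518e-01,
        -1.53402739e+02],
       [ 0.00000000e+00,  0.00000000e+00,  0.00000000e+00,
         1.00000000e+00]])}
{'t': 0.15, 'joint_pos': array([ 1.02300336e+00,  2.76430885e-01,  1.50581584e+00, -5.41450205e-06,
        1.36064921e+00, -1.20995828e-01]), 'qd': array([-0.00143046, -0.00075672, -0.00455991, -0.00045205,  0.00029069,
       -0.0007652 ]), 'joint_torque': array([ 1.00242127e-03, -4.04925549e+01, -2.37432629e+01,  7.00438488e-02,
        3.15923884e-02, -6.38916913e-05]), 'position': array([237.83815422, 523.1038648 , 229.82470594]), 'tcp_rot': array([[ 4.13955909e-01,  9.10296683e-01, -6.74232558e-04],
       [ 9.10296012e-01, -4.13956430e-01, -1.11533534e-03],
       [-1.29438896e-03, -1.52051554e-04, -9.99999151e-01]]), 'ft_force': array([-0.00407781, -0.87830024,  0.13922144]), 'moment': array([-0.03885175, -0.04957879, -0.01693458]), 'finger_gap': 94.16064914093975}
```

View pics/top0.png

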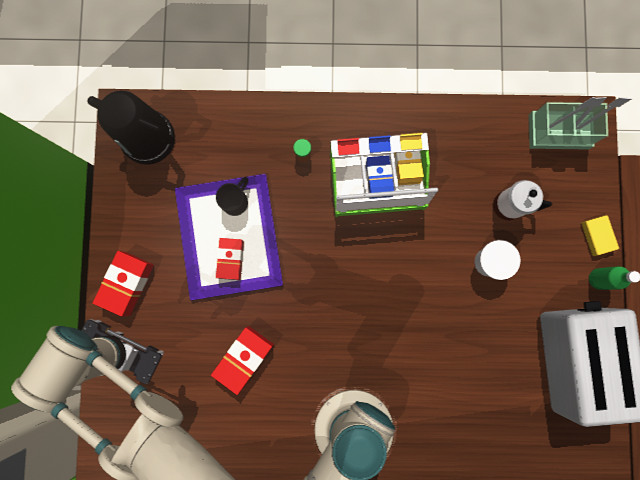

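View pics/side0.png

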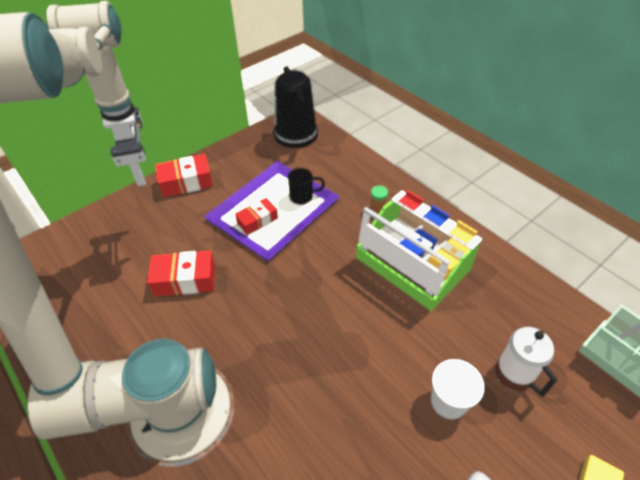

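View pics/wrist0.png

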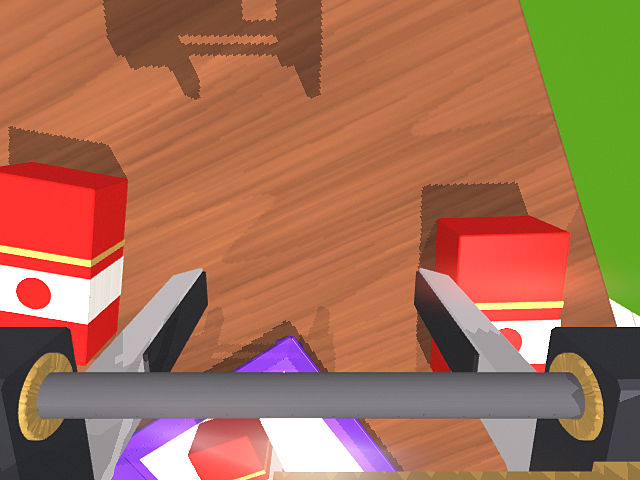

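```bash
cat > h.py <<'E'
import numpy as np,cv2
from station import manip
def cam(n,st=None):
    c=manip.camera_info(n);K=np.array([[c['fx'],0,c['cx']],[0,c['fy'],c['cy']],[0,0,1]])
    if 'rvec' in c:
        R=cv2.Rodrigues(c['rvec'])[0];return K,R,np.array(c['tvec'])
    st=st or manip.read_state()
    T=np.eye(4);T[:3,:3]=st['tcp_rot'];T[:3,3]=st['position'];M=np.linalg.inv(T@c['hand_eye'])
    return K,M[:3,:3],M[:3,3]
def ray(C,uv):
    K,R,t=C;d=R.T@np.linalg.solve(K,np.array([uv[0],uv[1],1.]));return -R.T@t,d
def onz(C,uv,z):
    o,d=ray(C,uv);return o+d*(z-o[2])/d[2]
def proj(C,P):
    K,R,t=C;p=(R@np.atleast_2d(P).T).T+t;p=p@K.T;return p[:,:2]/p[:,2:]
def tri(C1,u1,C2,u2):
    P=lambda C:C[0]@np.c_[C[1],C[2]]
    X=cv2.triangulatePoints(P(C1),P(C2),np.array(u1,float),np.array(u2,float))[:,0];return X[:3]/X[3]
def crop(im,x0,y0,x1,y1,k,name):
    cv2.imwrite('pics/'+name,cv2.resize(im[y0:y1,x0:x1],None,fx=k,fy=k,interpolation=cv2.INTER_NEAREST))
E
python3 - <<'E'
from h import *
t=cv2.imread('pics/top0.png');s=cv2.imread('pics/side0.png')
crop(t,315,120,455,225,5,'t1.png');crop(t,180,170,300,310,4,'t2.png');crop(s,340,180,500,315,5,'s1.png')
hsv=cv2.cvtColor(t,cv2.COLOR_BGR2HSV)
m=cv2.inRange(hsv,(45,120,100),(75,255,255))
print(cv2.connectedComponentsWithStats(m)[2:])
E
```

```text
(array([[     0,      0,    640,    480, 306237],
       [     1,    113,      1,      1,      1],
       [     3,    114,      1,      1,      1],
       [     6,    116,      1,      1,      1],
       [     8,    117,      1,      1,      1],
       [    10,    118,      1,      1,      1],
       [    17,    122,      1,      1,      1],
       [    20,    124,      1,      1,      1],
       [    22,    125,      1,      1,      1],
       [    24,    126,      1,      1,      1],
       [    27,    128,      1,      1,      1],
       [    29,    129,      1,      1,      1],
       [    34,    132,      1,      1,      1],
       [    36,    133,      1,      1,      1],
       [    38,    134,      1,      1,      1],
       [    41,    136,      1,      1,      1],
       [    43,    137,      1,      1,      1],
       [    45,    138,      1,      1,      1],
       [   293,    139,     18,     17,    241],
       [    48,    140,      1,      1,      1],
       [    50,    141,      1,      1,      1],
       [    52,    142,      1,      1,      1],
       [    55,    14
[... 1915 characters left out ...]
   [ 59.        , 146.        ],
       [ 62.        , 148.        ],
       [ 64.        , 149.        ],
       [ 66.        , 150.        ],
       [426.94594595, 167.21621622],
       [ 69.        , 152.        ],
       [ 71.        , 153.        ],
       [ 73.        , 154.        ],
       [ 76.        , 156.        ],
       [ 78.        , 157.        ],
       [ 80.        , 158.        ],
       [333.93043478, 179.93913043],
       [ 85.        , 161.        ],
       [426.5       , 193.        ],
       [380.4516129 , 209.01382488],
       [616.54506438, 274.70386266],
       [625.5       , 283.        ],
       [628.2       , 283.4       ],
       [ 73.25      , 478.75      ]]))
```

View pics/t1.png

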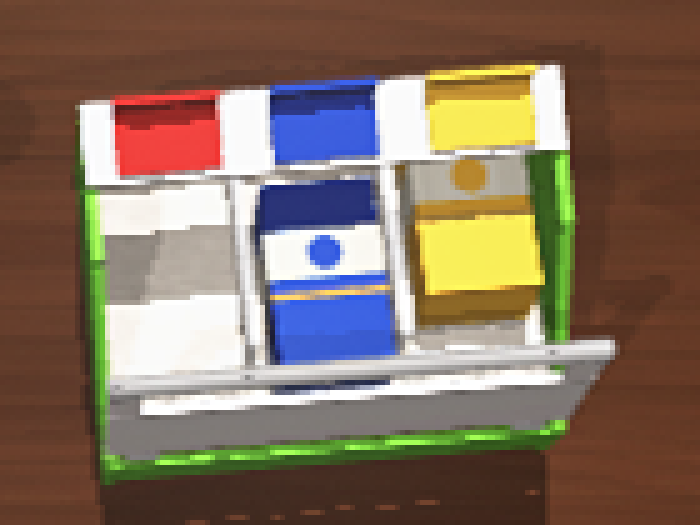

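View pics/t2.png

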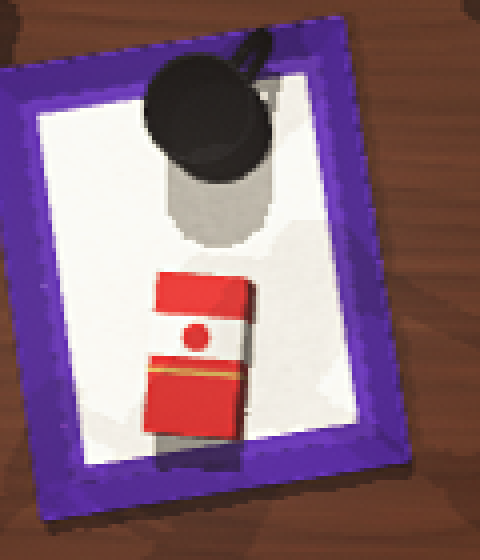

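View pics/s1.png

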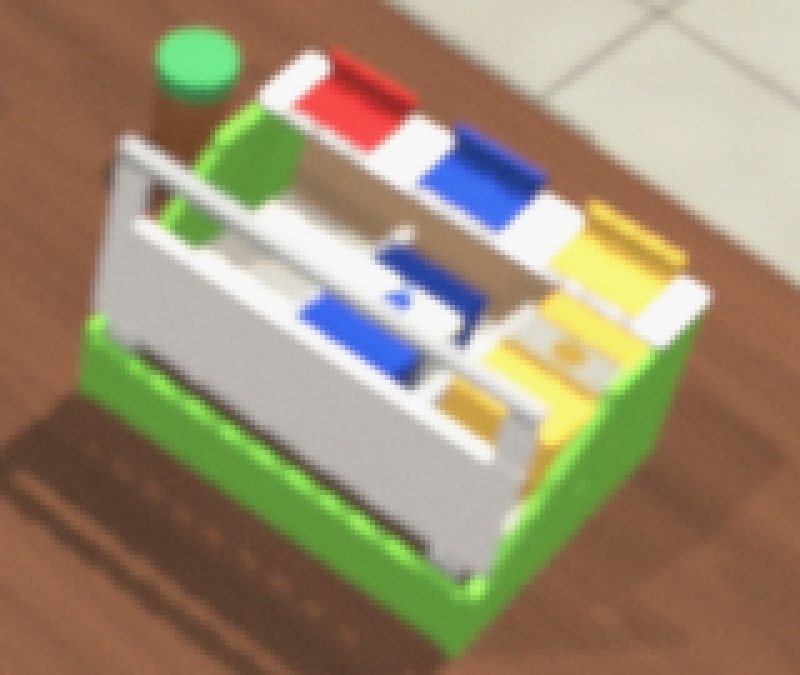

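Run:
```python
from h import *
np.set_printoptions(precision=1,suppress=True)
T=cam('top');S=cam('side')
f=lambda x,y:(315+x/5,120+y/5)
g=lambda x,y:(340+x/5,180+y/5)
P=[onz(T,f(*p),130)[:2] for p in[(80,104),(562,66),(88,185),(570,150)]];print('roof BL BR FL FR',P)
# side view of roof strip: 
Q=[onz(S,g(*p),130)[:2] for p in[(318,52),(708,296),(262,98),(640,345)]];print(Q)
L=np.array([[95,126],[95,-126],[50,126],[50,-126.]])
for W in(np.array(P),np.array(Q)):
    l=L-L.mean(0);w=W-W.mean(0);a=np.arctan2((l[:,0]*w[:,1]-l[:,1]*w[:,0]).sum(),(l*w).sum())
    R=np.array([[np.cos(a),-np.sin(a)],[np.sin(a),np.cos(a)]]);t=W.mean(0)-R@L.mean(0);print('bin',t,np.degrees(a),W-(L@R.T+t))
    for e in ((110,387),(612,350)):
        pass
A=tri(T,f(110,385),S,g(130,145));B=tri(T,f(612,348),S,g(540,412));print('bar',A,B)
for t in(R,):
    pass
# red carton top corners
c=lambda x,y:(180+x/4,170+y/4)
print('red',[onz(T,c(*p),49)[:2] for p in[(157,272),(247,276),(240,440),(144,432)]])
print('mug rim',onz(T,c(195,105),85))
```

```text
roof BL BR FL FR [array([764.5,  71.6]), array([ 788.6, -180.2]), array([721.4,  66.9]), array([ 743.8, -184.1])]
[array([768.8,  71. ]), array([ 786.5, -177.6]), array([720. ,  66.4]), array([ 735.7, -175.3])]
bin [682.4 -63.2] 5.301397136861892 [[-0.8  0.5]
 [ 0.  -0.3]
 [ 0.8 -0.1]
 [-0.  -0.1]]
bin [680.4 -58.7] 3.806028797799704 [[ 2.  -2.3]
 [ 3.   0.5]
 [-1.9 -3.9]
 [-3.   5.8]]
bar [606.7  55.7 179.3] [ 626.6 -191.7  185.5]
red [array([513.7, 370.4]), array([511.9, 309.2]), array([400.7, 310.7]), array([405.1, 375.6])]
mug rim [622.3 341.8  85. ]
```

The smallest red carton is the one on the tray, at top (229,258). The others, at (123,284) and (242,361), are bigger and lie on the counter. The crop confirms that it lies flat on the purple tray beside the mug. The red tab is over the left (+y) lane, blue is in the middle and yellow is on the right. The flap is nearly upright, with its bar at z≈182.

```bash
cat >> h.py <<'E'
from scipy.spatial.transform import Rotation as Ro
B0=np.array([682.,-62.]);BY=np.radians(5.1)
def b2w(x,y,z):
    c,s=np.cos(BY),np.sin(BY);return np.array([B0[0]+c*x-s*y,B0[1]+s*x+c*y,z])
def w2b(p):
    c,s=np.cos(BY),np.sin(BY);d=np.array(p[:2])-B0;return np.array([c*d[0]+s*d[1],-s*d[0]+c*d[1],p[2]])
def down(yawdeg,tiltfwd=0):
    a=np.radians(yawdeg);x=np.array([np.cos(a),np.sin(a),0]);z=np.array([0,0,-1.]);R=np.c_[x,np.cross(z,x),z]
    return R
def go(p,R=None,st=None):
    st=st or manip.read_state();R0=st['tcp_rot'];d=R0.T@(np.array(p)-st['position'])
    r=Ro.from_matrix(R0.T@R).as_rotvec() if R is not None else np.zeros(3)
    print('rows',np.round(np.r_[d/200,r/(2*np.pi)],4),'mm',np.round(d,1),'deg',np.round(np.degrees(r),1))
def show():
    s=manip.read_state();print('t',s['t'],'bin',np.round(w2b(s['position']),1),'w',np.round(s['position'],1),'F',np.round(s['ft_force'],1),'gap',round(s['finger_gap'],1),'q',np.round(s['joint_pos'],2))
E
python3 - <<'E'
from h import *
go(b2w(-25,0,255),down(5.1))
E
```

```text
rows [-1.8056e+00  3.1239e+00 -1.2400e-01  1.0000e-04  2.0000e-04  1.6790e-01] mm [-361.1  624.8  -24.8] deg [ 0.   0.1 60.4]
```

```bash
python3 -m pendant '-0.6 1 -0.13 0 0 0.168;-0.6 1 -0.13 0 0 0.168;-0.6 1 -0.13 0 0 0.168;-0.6 1 -0.13 0 0 0.168;-0.6 1 -0.13 0 0 0.168;-0.6 1 -0.13 0 0 0.168' 1 20; python3 -c "
from h import *
show();go(b2w(-25,0,255),down(5.1))"
```

```text
t: 0.9
position: [370.8, 330.5, 256.4]
tcp_rot: [[0.997, 0.082, -0.0], [0.082, -0.997, -0.0], [-0.0, 0.0, -1.0]]
ft_force: [-0.3, 0.7, -0.3]
finger_gap: 37.5
t 0.9 bin [-275.1  418.6  256.4] w [370.8 330.5 256.4] F [-0.3  0.7 -0.3] gap 37.5 q [0.59 0.14 1.62 0.   1.38 0.51]
rows [ 1.2646e+00  2.0845e+00  6.5000e-03  0.0000e+00  0.0000e+00 -1.1000e-03] mm [252.9 416.9   1.3] deg [ 0.   0.  -0.4]
```

```bash
python3 -m pendant '0.63 1 0 0 0 0;0.63 1 0 0 0 0;0.63 1 0 0 0 0;0.63 1 0 0 0 0'; python3 -m pendant '0.63 1 0 0 0 0;0.63 1 0 0 0 0;0.63 1 0 0 0 0;0.63 1 0 0 0 0;0.63 1 0 0 0 0';python3 -c "
from h import *
show();go(b2w(-25,0,255),down(5.1))
cv2.imwrite('pics/w1.png',manip.snapshot('wrist'))"
```

```text
t: 1.4
position: [514.7, 141.2, 256.2]
tcp_rot: [[0.996, 0.087, -0.0], [0.087, -0.996, -0.0], [-0.0, 0.0, -1.0]]
ft_force: [0.9, 0.0, 0.4]
finger_gap: 0.9
t: 2.02
position: [658.3, -48.1, 254.8]
tcp_rot: [[0.996, 0.084, -0.001], [0.084, -0.996, -0.001], [-0.001, 0.0, -1.0]]
ft_force: [0.2, 0.5, 0.4]
finger_gap: 0.3
t 2.025 bin [-22.4  16.  254.8] w [658.3 -48.1 254.8] F [0.2 0.5 0.4] gap 0.3 q [-0.18  0.4   1.26 -0.    1.48 -0.26]
rows [-0.0128  0.0798 -0.0012  0.0001  0.0002 -0.0007] mm [-2.6 16.  -0.2] deg [ 0.   0.1 -0.3]
```

View pics/w1.png

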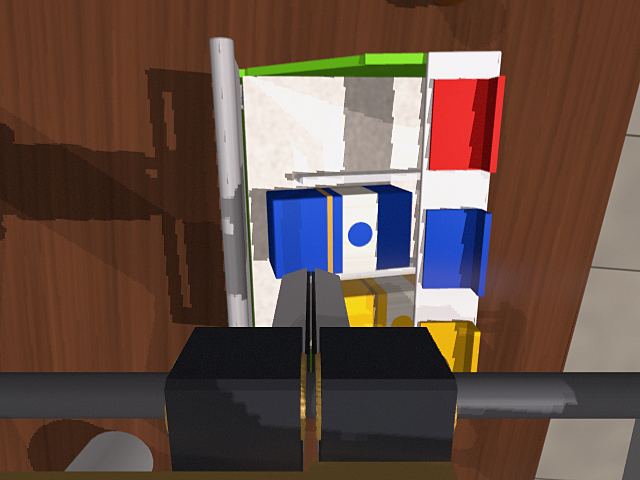

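The bar runs down the wrist picture at u≈222–238, left of the closed fingers. The tabs at (470,125), (457,250) and (450,345) confirm the lane order. I'll check my bin estimate by projecting it into this picture.

Run:
```python
from h import *
im=cv2.imread('pics/w1.png');C=cam('wrist')
for y in(126,-40):
  for p in((50,y,130),(95,y,130)):
    u=proj(C,b2w(*p))[0];cv2.circle(im,tuple(int(v) for v in u),3,(255,0,255),-1)
for e in(83,):
  for y in(126,0):
    a=np.radians(e);u=proj(C,b2w(-80+118*np.cos(a),y,62+118*np.sin(a)))[0];cv2.circle(im,tuple(int(v) for v in u),3,(0,255,255),-1)
for y in (82,0):
  for s in(0,125,163):
    u=proj(C,b2w(85-.978*s,y+41,30+.208*s))[0];cv2.circle(im,tuple(int(v) for v in u),3,(0,255,0),-1)
cv2.imwrite('pics/w1b.png',im)
```

```text
(no output)
```

View pics/w1b.png

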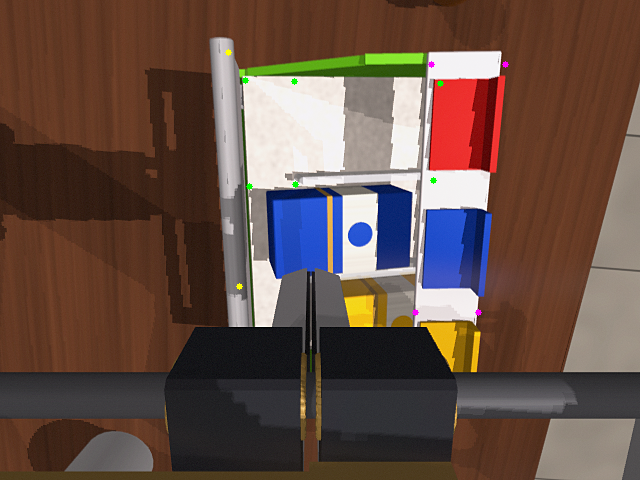

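Run:
```python
from h import *
show()
C=cam('wrist');im=manip.snapshot('wrist');cv2.imwrite('pics/w2.png',im)
for y in(126,-40):
  for p in((50,y,130),(95,y,130)):
    u=proj(C,b2w(*p))[0];cv2.circle(im,tuple(int(v) for v in u),3,(255,0,255),-1)
for e in(83,):
  for y in(126,0):
    a=np.radians(e);u=proj(C,b2w(-80+118*np.cos(a),y,62+118*np.sin(a)))[0];cv2.circle(im,tuple(int(v) for v in u),3,(0,255,255),-1)
for y in (82,0):
  for s in(0,125,163):
    u=proj(C,b2w(85-.978*s,y+41,30+.208*s))[0];cv2.circle(im,tuple(int(v) for v in u),3,(0,255,0),-1)
cv2.imwrite('pics/w2b.png',im)
```

```text
t 2.075 bin [-23.5  18.2 255.1] w [657.  -46.  255.1] F [-1.   1.4  0.7] gap 0.4 q [-0.18  0.39  1.27  0.    1.48 -0.26]
```

View pics/w2b.png

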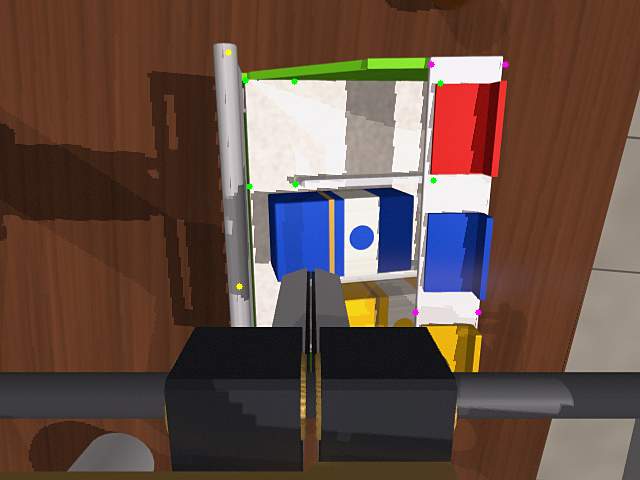

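```bash
sed -i 's/682.,-62./682.,-59./' h.py; python3 -m pendant '0 0 0.3 0 0 0;0 0 0.325 0 0 0;0 0 0.325 0 0 0;-0.1 0 0.325 0 0 0;-0.2 0 0.325 0 0 0;-0.28 0 0.33 0 0 0;-0.36 0 0.34 0 0 0;-0.44 0 0.37 0 0 0;-0.52 0 0.41 0 0 0;-0.56 0 0.43 0 0 0'; python3 -c "
from h import *
show()
cv2.imwrite('pics/s2.png',manip.snapshot('side'))"
```

```text
t: 3.38
position: [545.9, -54.6, 172.8]
tcp_rot: [[0.996, 0.089, 0.004], [0.089, -0.996, -0.001], [0.004, 0.001, -1.0]]
ft_force: [1.5, 0.1, 0.4]
finger_gap: 0.3
t 3.375 bin [-135.1   16.5  172.8] w [545.9 -54.6 172.8] F [1.5 0.1 0.4] gap 0.3 q [-0.23  0.27  1.66  0.    1.21 -0.32]
```

View pics/s2.png

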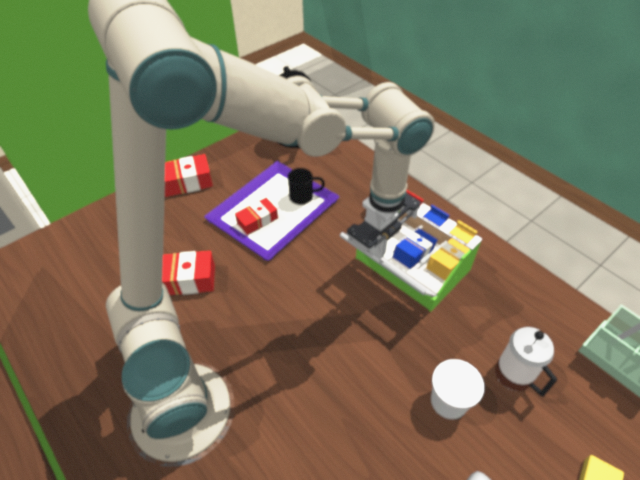

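```bash
python3 -m pendant '0 0 0 0 0 0;0 0 0 0 0 0;0 0 0 0 0 0;0 0 0 0 0 0'
python3 - <<'E'
from h import *
show()
C=cam('side');im=manip.snapshot('side')
for y in(126,-126):
    a=np.radians(168);u=proj(C,b2w(-80+118*np.cos(a),y,62+118*np.sin(a)))[0];cv2.circle(im,tuple(int(v) for v in u),1,(255,0,255),-1)
    u=proj(C,b2w(-80,y,62))[0];cv2.circle(im,tuple(int(v) for v in u),1,(255,0,255),-1)
crop(im,320,180,500,315,4,'s3.png')
E
```

```text
t: 3.92
position: [545.5, -54.6, 170.4]
tcp_rot: [[0.996, 0.088, -0.0], [0.088, -0.996, 0.0], [-0.0, -0.0, -1.0]]
ft_force: [0.4, 0.6, 0.1]
finger_gap: 0.5
t 3.925 bin [-135.6   16.5  170.4] w [545.5 -54.6 170.4] F [0.4 0.6 0.1] gap 0.5 q [-0.23  0.28  1.66  0.    1.21 -0.32]
```

View pics/s3.png

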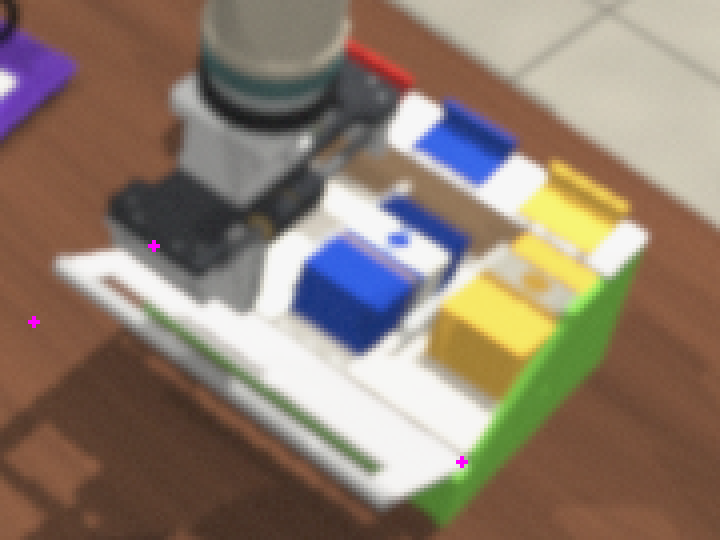

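```bash
python3 -m pendant '0 0 0.1 0 0 0;0 0 0.2 0 0 0;0 0 0.27 0 0 0;0 0 0.31 0 0 0;0 0 0.33 0 0 0;0 0 0.34 0 0 0;0 0 0.345 0 0 0;0 0 0.345 0 0 0'
python3 - <<'E'
from h import *
show()
C=cam('side');im=manip.snapshot('side')
for y in(126,-126):
    a=np.radians(168);u=proj(C,b2w(-80+118*np.cos(a),y,62+118*np.sin(a)))[0];cv2.circle(im,tuple(int(v) for v in u),1,(255,0,255),-1)
    u=proj(C,b2w(-80,y,62))[0];cv2.circle(im,tuple(int(v) for v in u),1,(255,0,255),-1)
crop(im,320,180,500,325,4,'s4.png')
E
```

```text
t: 4.97
position: [545.5, -54.7, 102.7]
tcp_rot: [[0.996, 0.088, 0.001], [0.088, -0.996, -0.0], [0.001, 0.0, -1.0]]
ft_force: [-1.6, 0.2, 4.0]
finger_gap: 0.4
t 4.975 bin [-135.6   16.4  102.7] w [545.5 -54.7 102.7] F [-1.6  0.2  4. ] gap 0.4 q [-0.23  0.34  1.76  0.    1.05 -0.32]
```

View pics/s4.png

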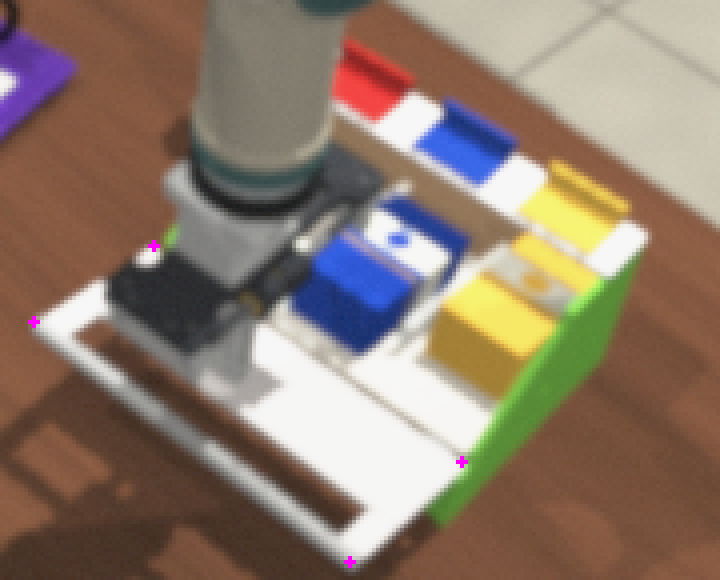

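```bash
python3 -m pendant '0 0.082 -0.055 0 0 0;0 0.082 -0.055 0 0 0;0.12 0.082 -0.03 0 0 0;0.24 0.082 -0.004 0 0 0;0.3 0.082 0.008 0 0 0;0.36 0.082 0.021 0 0 0;0.41 0.082 0.032 0 0 0;0.45 0.082 0.04 0 0 0;0.48 0.082 0.046 0 0 0;0.5 0.082 0.051 0 0 0;0.51 0.082 0.053 0 0 0;0.51 0.082 0.053 0 0 0'
python3 - <<'E'
from h import *
show()
C=cam('side');im=manip.snapshot('side')
crop(im,320,150,500,300,4,'s5.png')
cv2.imwrite('pics/w5.png',manip.snapshot('wrist'))
E
```

```text
t: 6.52
position: [648.5, -62.0, 91.0]
tcp_rot: [[0.996, 0.088, 0.001], [0.088, -0.996, 0.0], [0.001, 0.0, -1.0]]
ft_force: [-0.3, -1.4, -0.9]
finger_gap: 0.6
t 6.525 bin [-33.6   0.   91. ] w [648.5 -62.   91. ] F [-0.3 -1.4 -0.9] gap 0.6 q [-0.2   0.49  1.53  0.    1.12 -0.29]
```

View pics/s5.png

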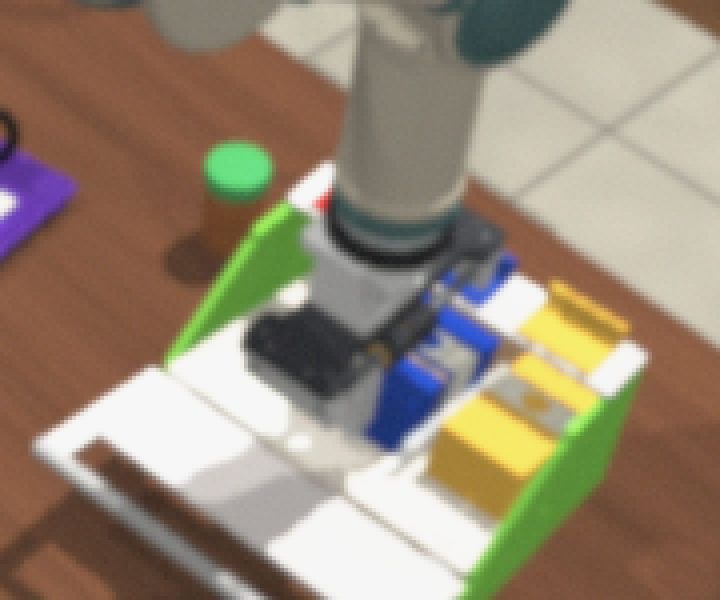

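View pics/w5.png

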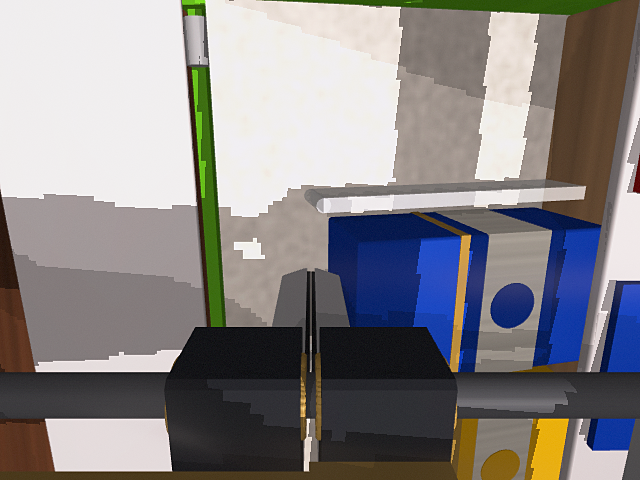

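The blue carton is nearly home, with its front end against the fingertips (u≈330–345). I'll push on gently until I feel the stop.

```bash
python3 -m pendant '0.012 0 0.003 0 0 0;0.02 0 0.004 0 0 0;0.025 0 0.005 0 0 0;0.025 0 0.005 0 0 0'; python3 -c "
from h import *
show()"
```

```text
t: 7.12
position: [652.7, -61.6, 90.0]
tcp_rot: [[0.996, 0.088, -0.001], [0.088, -0.996, -0.0], [-0.001, -0.0, -1.0]]
ft_force: [-2.4, -0.1, 3.7]
finger_gap: 0.6
t 7.125 bin [-29.5   0.   90. ] w [652.7 -61.6  90. ] F [-2.4 -0.1  3.7] gap 0.6 q [-0.2   0.49  1.52 -0.    1.13 -0.29]
```

```bash
python3 -m pendant '0.01 0 0 0 0 0;0.018 0 0 0 0 0;0.018 0 0 0 0 0'; python3 -c "
from h import *
show()"
```

```text
t: 7.5
position: [653.0, -61.6, 90.0]
tcp_rot: [[0.996, 0.089, -0.008], [0.089, -0.996, -0.001], [-0.008, -0.0, -1.0]]
ft_force: [-9.2, -1.5, 7.5]
finger_gap: 0.7
t 7.5 bin [-29.1   0.   90. ] w [653.  -61.6  90. ] F [-9.2 -1.5  7.5] gap 0.7 q [-0.2   0.5   1.52 -0.    1.14 -0.29]
```

```bash
python3 -m pendant '-0.05 0 -0.02 0 0 0;-0.08 0 -0.2 0 0 0;-0.1 0 -0.5 0 0 0;-0.15 0 -0.75 0 0 0;-0.4 -0.4 -0.75 0 0 -0.05;-0.6 -0.7 -0.75 0 0 -0.08;-0.85 -1 -0.75 0 0 -0.11;-0.85 -1 -0.75 0 0 -0.14' -1; python3 -c "
from h import *
show();go([458,343,225],down(88))"
```

```text
t: 8.5
position: [469.0, 124.8, 240.1]
tcp_rot: [[0.664, 0.748, 0.003], [0.748, -0.664, 0.002], [0.003, 0.001, -1.0]]
ft_force: [0.5, 0.2, 0.8]
finger_gap: 77.0
t 8.5 bin [-195.8  202.   240.1] w [469.  124.8 240.1] F [0.5 0.2 0.8] gap 77.0 q [ 0.12  0.13  1.67  0.    1.34 -0.73]
rows [ 7.789e-01 -7.661e-01  7.720e-02  3.000e-04 -4.000e-04 -1.101e-01] mm [ 155.8 -153.2   15.4] deg [  0.1  -0.1 -39.6]
```

```bash
python3 -m pendant '0.78 -0.76 0.07 0 0 -0.11;0.78 -0.76 0.07 0 0 -0.11;0.78 -0.76 0.07 0 0 -0.11;0.78 -0.76 0.07 0 0 -0.11;0.78 -0.76 0.07 0 0 -0.11;0.78 -0.76 0.07 0 0 -0.11'
python3 - <<'E'
from h import *
show();C=cam('wrist');im=manip.snapshot('wrist');cv2.imwrite('pics/w6.png',im)
for p in [(513.7,370.4,49),(511.9,309.2,49),(400.7,310.7,49),(405.1,375.6,49)]:
  u=proj(C,p)[0];print(u)
t=manip.snapshot('top');crop(t,315,120,455,225,5,'t3.png')
E
```

```text
t: 9.25
position: [461.3, 340.0, 225.9]
tcp_rot: [[0.043, 0.999, 0.001], [0.999, -0.043, -0.0], [-0.0, 0.001, -1.0]]
ft_force: [0.2, -0.1, -0.9]
finger_gap: 94.3
t 9.25 bin [-184.4  417.   225.9] w [461.3 340.  225.9] F [ 0.2 -0.1 -0.9] gap 94.3 q [ 0.51  0.28  1.52 -0.    1.35 -1.01]
[348.45319431 277.48271365]
[274.46302305 278.37180331]
[267.1286911  141.20737362]
[352.42480299 143.40583165]
```

View pics/w6.png

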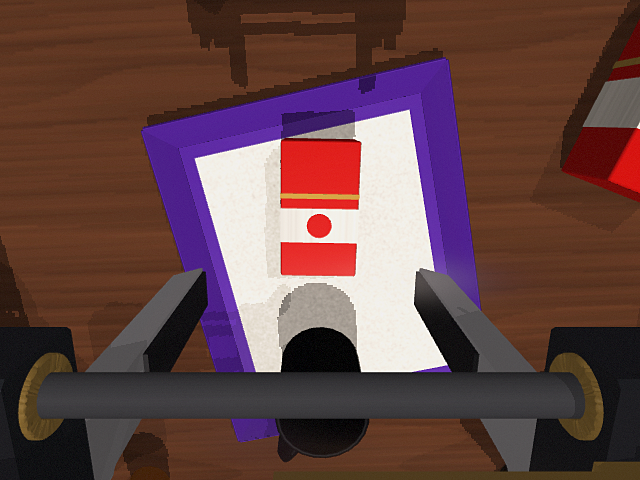

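View pics/t3.png

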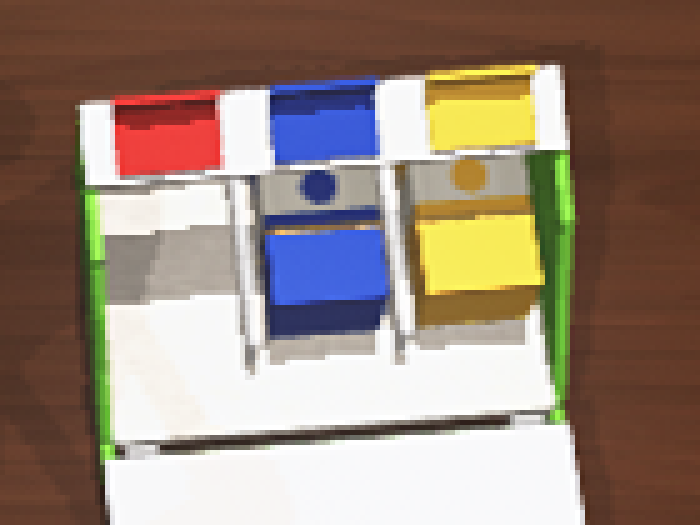

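The picture shows the carton on the tray with corners about (281,140), (361,141), (356,275) and (281,275). The mug is at (320,350), clear of the grasp. In the top crop, blue's front edge is level with yellow's, so blue is home.

Run:
```python
from h import *
C=cam('wrist');show()
im=cv2.imread('pics/w6.png');h=cv2.cvtColor(im,cv2.COLOR_BGR2HSV)
P=[onz(C,u,49)[:2] for u in[(281,140),(361,141),(356,275),(281,275)]];P=np.array(P);print(P,P.mean(0))
d=(P[3]+P[2]-P[0]-P[1]);yaw=np.degrees(np.arctan2(d[1],d[0]));print(yaw)
for a,b in((0,3),(1,2)): d=P[b]-P[a];print(np.linalg.norm(d),np.degrees(np.arctan2(d[1],d[0])))
go([*P.mean(0),38],down(yaw+90))
```

```text
t 9.35 bin [-184.3  416.4  226.2] w [461.4 339.4 226.2] F [-0.8 -1.4  0.4] gap 94.3 q [ 0.51  0.27  1.52 -0.    1.35 -1.01]
[[400.43944827 320.80624067]
 [403.82714497 381.69981712]
 [512.12818826 376.11348309]
 [509.45196811 314.17263695]] [456.46168741 348.19804446]
-3.2184566993525072
109.21416657180967 -3.482255084369611
108.44502342504481 -2.9527873186681735
rows [ 4.270e-02 -2.750e-02  9.408e-01  1.000e-04 -0.000e+00  2.000e-03] mm [  8.5  -5.5 188.2] deg [ 0.  -0.   0.7]
```

```bash
python3 -m pendant '0.04 -0.027 0.3 0 0 0.002;0.04 -0.027 0.6 0 0 0.002;0.04 -0.027 0.82 0 0 0.002;0.04 -0.027 0.9 0 0 0.002;0.04 -0.027 0.94 0 0 0.002;0.04 -0.027 0.94 0 0 0.002' -1 25; python3 -m pendant '0 0 0 0 0 0;0 0 0 0 0 0;0 0 0 0 0 0;0 0 0 0 0 0;0 0 0 0 0 0' 1 25; python3 -m pendant '0 0 -0.2 0 0 0;0 0 -0.45 0 0 0;0 0 -0.7 0 0 0;0 0 -0.7 0 0 0'; python3 -c "
from h import *
show();cv2.imwrite('pics/w7.png',manip.snapshot('wrist'))
p=b2w(-103,82,140);go(p,down(95.1))"
```

```text
t: 10.1
position: [457.1, 349.1, 39.0]
tcp_rot: [[0.054, 0.999, 0.002], [0.999, -0.054, 0.001], [0.001, 0.002, -1.0]]
ft_force: [0.3, -0.2, 0.7]
finger_gap: 93.9
t: 10.72
position: [456.1, 348.6, 38.3]
tcp_rot: [[0.053, 0.999, 0.0], [0.999, -0.053, -0.0], [-0.0, 0.0, -1.0]]
ft_force: [0.1, -2.8, 4.0]
finger_gap: 61.9
t: 11.22
position: [458.2, 350.5, 181.6]
tcp_rot: [[0.054, 0.999, 0.007], [0.999, -0.054, 0.005], [0.005, 0.007, -1.0]]
ft_force: [0.4, -0.3, -1.8]
finger_gap: 62.1
t 11.225 bin [-186.5  427.7  181.6] w [458.2 350.5 181.6] F [ 0.4 -0.3 -1.8] gap 62.1 q [ 0.53  0.31  1.59  0.    1.24 -0.99]
rows [-1.6463e+00  6.6690e-01  1.9240e-01  4.0000e-04 -3.0000e-04 -2.2700e-02] mm [-329.3  133.4   38.5] deg [ 0.1 -0.1 -8.2]
```

View pics/w7.png

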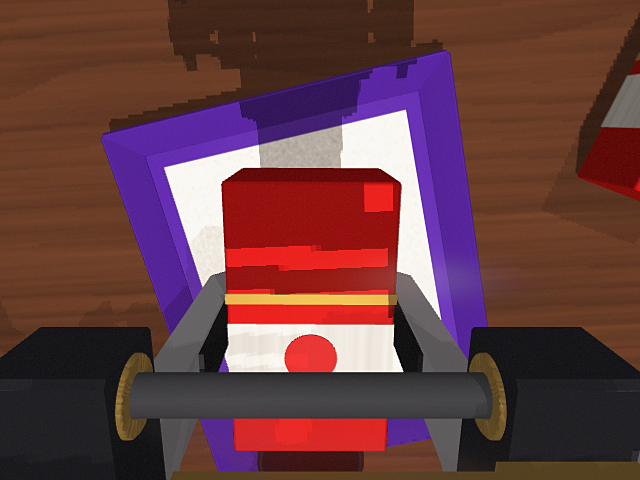

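```bash
cat >> h.py <<'E'
def tilt(yawoff,deg):
    Rz=Ro.from_euler('z',BY);return (Rz*Ro.from_euler('y',deg,degrees=True)*Rz.inv()).as_matrix()@down(np.degrees(BY)+yawoff)
E
python3 -m pendant '-1 0.4 0 0 0 -0.023;-1 0.4 0 0 0 -0.023;-1 0.4 0 0 0 -0.023;-1 0.4 0 0 0 -0.023;-1 0.4 0 0 0 -0.023'; python3 -c "
from h import *
show();print(tilt(90,12))
go(b2w(-93.7+10,82,150),tilt(90,12))"
```

```text
t: 11.9
position: [524.2, 142.8, 175.2]
tcp_rot: [[-0.087, 0.996, -0.005], [0.996, 0.087, -0.001], [-0.0, -0.005, -1.0]]
ft_force: [0.9, 1.1, -3.1]
finger_gap: 61.9
t 11.9 bin [-139.2  215.   175.2] w [524.2 142.8 175.2] F [ 0.9  1.1 -3.1] gap 61.9 q [ 0.14  0.27  1.66  0.    1.22 -1.52]
[[-8.88942969e-02  9.74275178e-01 -2.07088582e-01]
 [ 9.96041065e-01  8.69517432e-02 -1.84821636e-02]
 [-1.40499772e-17 -2.07911691e-01 -9.78147601e-01]]
rows [-6.646e-01  2.794e-01  1.246e-01  3.250e-02 -0.000e+00 -3.000e-04] mm [-132.9   55.9   24.9] deg [11.7 -0.  -0.1]
```

```bash
python3 -m pendant '-0.66 0.28 0.1 0.0325 0 0;-0.66 0.28 0.12 0.0325 0 0;-0.66 0.28 0.12 0.0325 0 0;-0.66 0.28 0.12 0.0325 0 0;-0.66 0.28 0.12 0.0325 0 0'; python3 -c "
from h import *
show();go(b2w(-93.7,82,105.5),tilt(90,12));cv2.imwrite('pics/s7.png',manip.snapshot('side'));cv2.imwrite('pics/w8.png',manip.snapshot('wrist'))"
```

```text
t: 12.52
position: [591.6, 20.6, 153.8]
tcp_rot: [[-0.092, 0.975, -0.203], [0.996, 0.09, -0.017], [0.002, -0.204, -0.979]]
ft_force: [0.4, -0.2, -1.5]
finger_gap: 61.7
t 12.525 bin [-82.9  87.3 153.8] w [591.6  20.6 153.8] F [ 0.4 -0.2 -1.5] gap 61.7 q [-0.06  0.46  1.42 -0.03  1.46 -1.72]
rows [-2.660e-02 -3.500e-03  2.475e-01  7.000e-04 -2.000e-04  5.000e-04] mm [-5.3 -0.7 49.5] deg [ 0.2 -0.1  0.2]
```

View pics/w8.png

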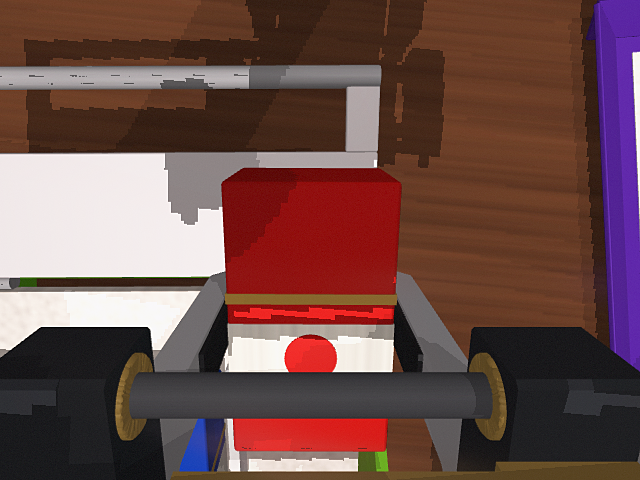

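View pics/s7.png

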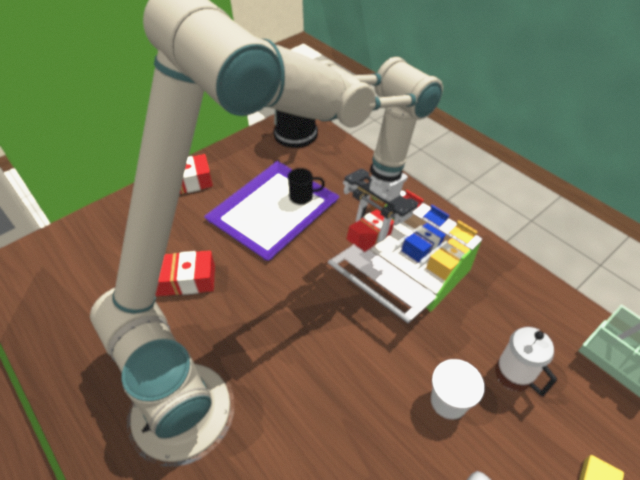

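```bash
python3 -m pendant '-0.026 0 0.1 0 0 0;-0.026 0 0.18 0 0 0;-0.026 0 0.22 0 0 0;-0.026 0 0.24 0 0 0;-0.026 0 0.245 0 0 0;-0.026 0 0.245 0 0 0'; python3 -c "
from h import *
show();go(b2w(-93.7,82,102.8),tilt(90,12))"
```

```text
t: 13.38
position: [583.9, 12.4, 106.2]
tcp_rot: [[-0.091, 0.975, -0.201], [0.996, 0.089, -0.018], [-0.0, -0.202, -0.979]]
ft_force: [-0.6, 0.6, -2.7]
finger_gap: 62.1
t 13.375 bin [-91.4  79.8 106.2] w [583.9  12.4 106.2] F [-0.6  0.6 -2.7] gap 62.1 q [-0.08  0.49  1.51 -0.03  1.35 -1.73]
rows [ 0.011  -0.0078  0.019   0.001   0.0001  0.0003] mm [ 2.2 -1.6  3.8] deg [0.3 0.  0.1]
```

```bash
python3 -m pendant '0.01 0 0.012 0 0 0;0.01 0 0.018 0 0 0;0.01 0 0.018 0 0 0'; python3 -c "
from h import *
show()"
```

```text
t: 13.75
position: [582.9, 14.6, 103.0]
tcp_rot: [[-0.09, 0.975, -0.201], [0.996, 0.089, -0.018], [0.0, -0.202, -0.979]]
ft_force: [0.8, 1.7, 2.0]
finger_gap: 61.5
t 13.75 bin [-92.2  82.1 103. ] w [582.9  14.6 103. ] F [0.8 1.7 2. ] gap 61.5 q [-0.07  0.49  1.51 -0.03  1.34 -1.72]
```

```bash
python3 -m pendant '0 0 0 0 0 0;0 0 0 0 0 0;0 0 0 0 0 0;0 0 0 0 0 0;0 0 -0.1 0 0 0;0 0 -0.3 0 0 0;0 0 -0.4 0 0 0' -1; python3 -c "
from h import *
show();cv2.imwrite('pics/w9.png',manip.snapshot('wrist'));crop(manip.snapshot('side'),310,150,500,325,4,'s9.png')"
```

```text
t: 14.62
position: [599.8, 15.7, 182.6]
tcp_rot: [[-0.091, 0.976, -0.199], [0.996, 0.089, -0.019], [-0.0, -0.2, -0.98]]
ft_force: [-0.6, 0.9, 0.1]
finger_gap: 94.0
t 14.625 bin [-75.2  81.7 182.6] w [599.8  15.7 182.6] F [-0.6  0.9  0.1] gap 94.0 q [-0.07  0.45  1.37 -0.03  1.52 -1.73]
```

View pics/w9.png

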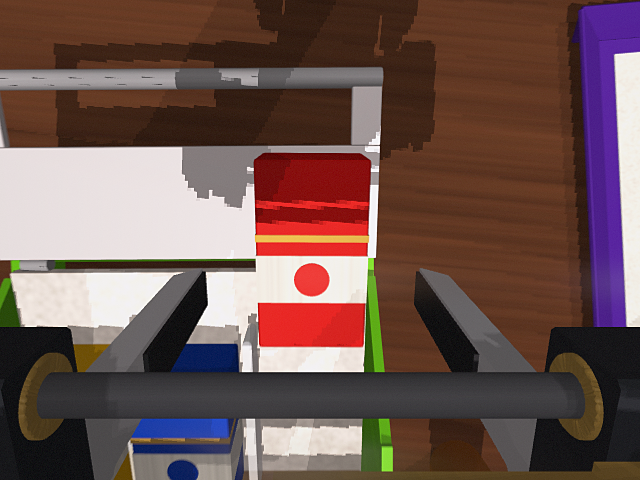

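View pics/s9.png

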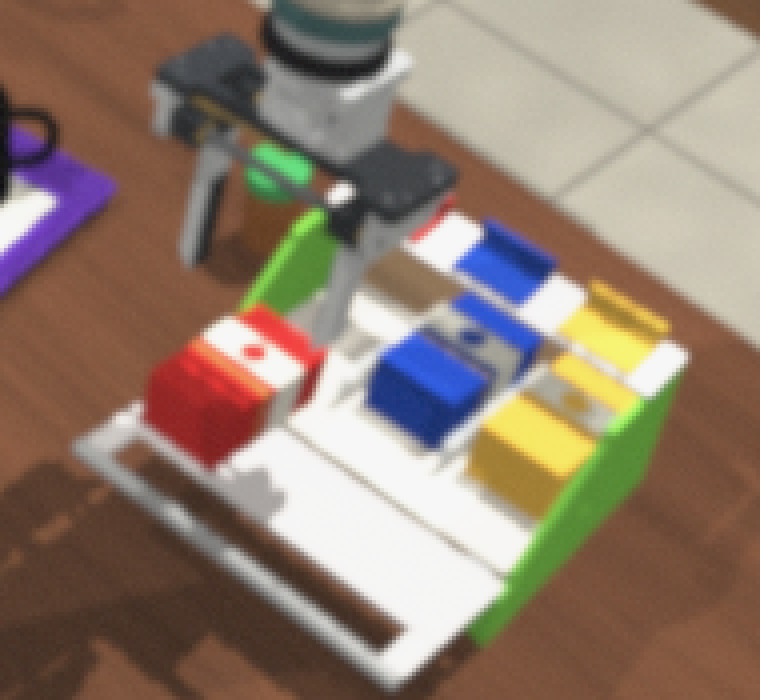

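The red carton lies lengthwise on the lowered flap at wrist u 256–367, between the divider line (u≈250) and the wall (u≈372), and the fingers are clear of it. Now I'll shut the fingers, go behind it and push.

```bash
python3 -m pendant '0 -0.2 0 0 0 0;0 -0.41 0 0 0 0;0 -0.41 0 0 0 0;0 -0.41 0.1 0 0 0;0 -0.41 0.25 0 0 0;0 -0.41 0.36 0 0 0;0 -0.41 0.39 0 0 0;0 -0.41 0.39 0 0 0' 1 20; python3 -c "
from h import *
show();cv2.imwrite('pics/w10.png',manip.snapshot('wrist'));go(b2w(-22.7,82,90.7),tilt(90,12))"
```

```text
t: 15.72
position: [503.4, 7.1, 120.5]
tcp_rot: [[-0.091, 0.975, -0.202], [0.996, 0.089, -0.018], [0.0, -0.203, -0.979]]
ft_force: [0.6, 0.2, -0.3]
finger_gap: 17.5
t 15.725 bin [-172.    81.7  120.5] w [503.4   7.1 120.5] F [ 0.6  0.2 -0.3] gap 17.5 q [-0.1   0.37  1.68 -0.04  1.3  -1.74]
rows [ 9.000e-04  7.596e-01 -1.700e-03  1.000e-03  1.000e-04  3.000e-04] mm [  0.2 151.9  -0.3] deg [0.3 0.  0.1]
```

View pics/w10.png

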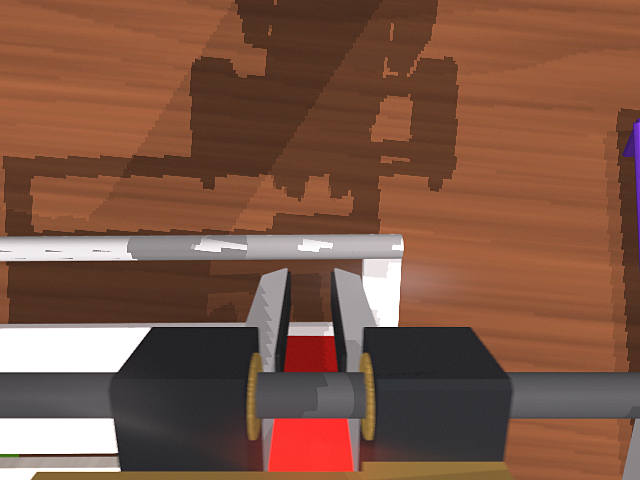

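```bash
python3 -m pendant '0 0 0 0 0 0;0 0.06 0 0 0 0;0 0.12 0 0 0 0;0 0.19 0 0 0 0;0 0.27 0 0 0 0;0 0.35 0 0 0 0;0 0.43 0 0 0 0;0 0.51 0 0 0 0;0 0.58 0 0 0 0;0 0.64 0 0 0 0;0 0.69 0 0 0 0;0 0.72 0 0 0 0'; python3 -c "
from h import *
show();go(b2w(-22.7,82,90.7),tilt(90,12));crop(manip.snapshot('side'),310,150,500,325,4,'s11.png')"
```

```text
t: 17.27
position: [643.9, 19.9, 91.6]
tcp_rot: [[-0.091, 0.975, -0.202], [0.996, 0.089, -0.018], [0.0, -0.203, -0.979]]
ft_force: [-1.0, -0.2, -0.7]
finger_gap: 0.8
t 17.275 bin [-30.9  82.   91.6] w [643.9  19.9  91.6] F [-1.  -0.2 -0.7] gap 0.8 q [-0.06  0.58  1.37 -0.03  1.39 -1.71]
rows [ 0.0001  0.041  -0.0041  0.0008  0.      0.0003] mm [ 0.   8.2 -0.8] deg [0.3 0.  0.1]
```

View pics/s11.png

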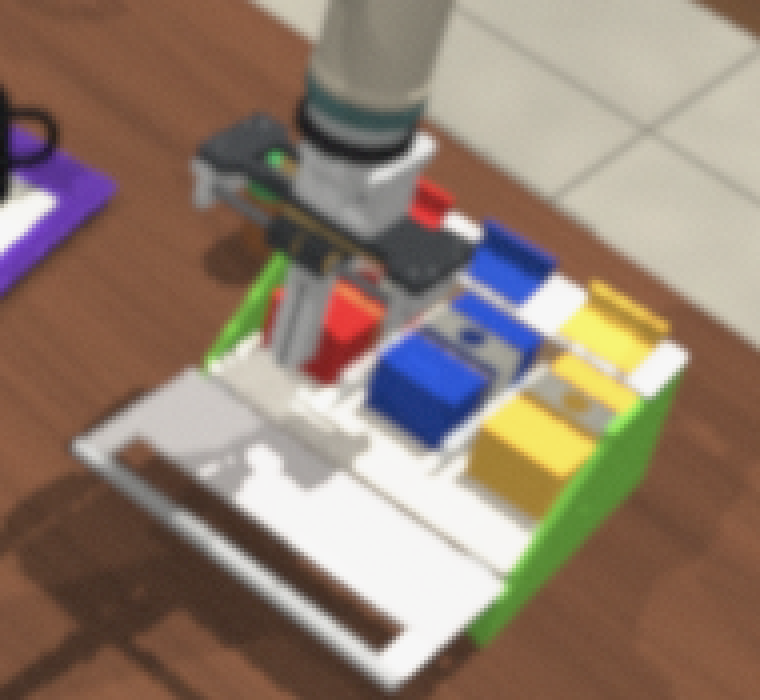

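The red carton is in its lane, nearly home. I'll push it slowly onto the stop.

```bash
python3 -m pendant '0 0.015 0 0 0 0;0 0.03 0 0 0 0;0 0.04 0 0 0 0;0 0.05 0 0 0 0;0 0.055 0 0 0 0;0 0.06 0 0 0 0;0 0.06 0 0 0 0'; python3 -c "
from h import *
show()"
```

```text
t: 18.2
position: [650.6, 20.5, 90.4]
tcp_rot: [[-0.091, 0.973, -0.211], [0.996, 0.089, -0.019], [-0.0, -0.212, -0.977]]
ft_force: [-8.9, 0.1, 7.6]
finger_gap: 0.7
t 18.2 bin [-24.2  81.9  90.4] w [650.6  20.5  90.4] F [-8.9  0.1  7.6] gap 0.7 q [-0.06  0.6   1.34 -0.03  1.41 -1.71]
```

```bash
python3 -m pendant '0 -0.03 0 0 0 0;0 -0.1 0 0 0 0;0 -0.1 -0.2 0 0 0;0 -0.3 -0.5 0 0 0;0 -0.5 -0.5 0 0 0;0 -0.6 -0.5 0 0 0;0 -0.6 -0.5 0 0 0'
python3 - <<'E'
from h import *
show()
cv2.imwrite('pics/w12.png',manip.snapshot('wrist'));crop(manip.snapshot('side'),310,150,500,325,4,'s12.png');crop(manip.snapshot('top'),315,120,455,225,5,'t12.png')
print(tilt(0,0))
go(b2w(-195.4,20,150),tilt(0,0))
E
```

```text
t: 19.08
position: [557.4, 12.1, 212.8]
tcp_rot: [[-0.09, 0.976, -0.2], [0.996, 0.089, -0.018], [-0.0, -0.2, -0.98]]
ft_force: [0.5, 0.0, 0.6]
finger_gap: 0.0
t 19.075 bin [-117.7   81.9  212.8] w [557.4  12.1 212.8] F [0.5 0.  0.6] gap 0.0 q [-0.08  0.37  1.42 -0.03  1.55 -1.74]
[[ 0.99604107  0.0888943   0.        ]
 [ 0.0888943  -0.99604107  0.        ]
 [ 0.          0.         -1.        ]]
rows [-0.3081 -0.327   0.3797 -0.0254  0.0254  0.2493] mm [-61.6 -65.4  75.9] deg [-9.1  9.2 89.8]
```

View pics/s12.png

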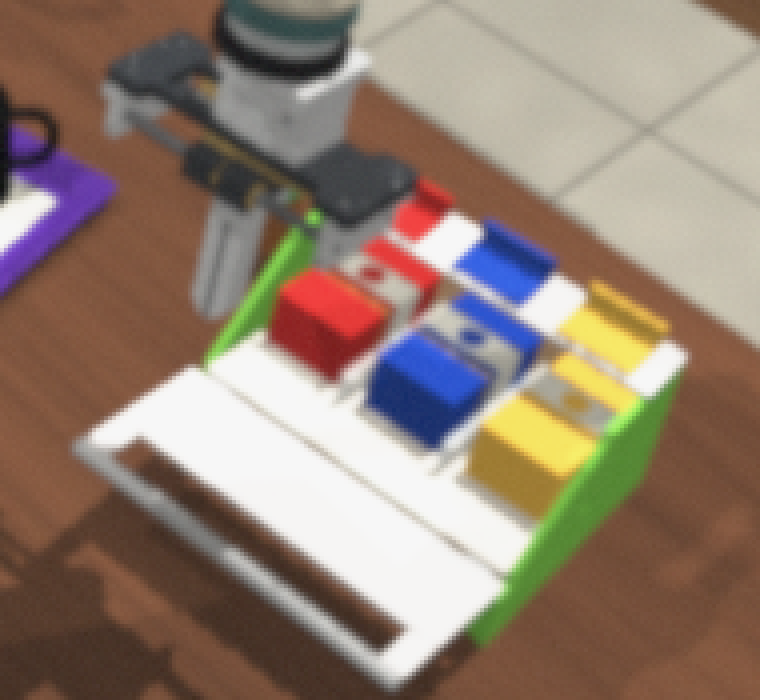

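View pics/t12.png

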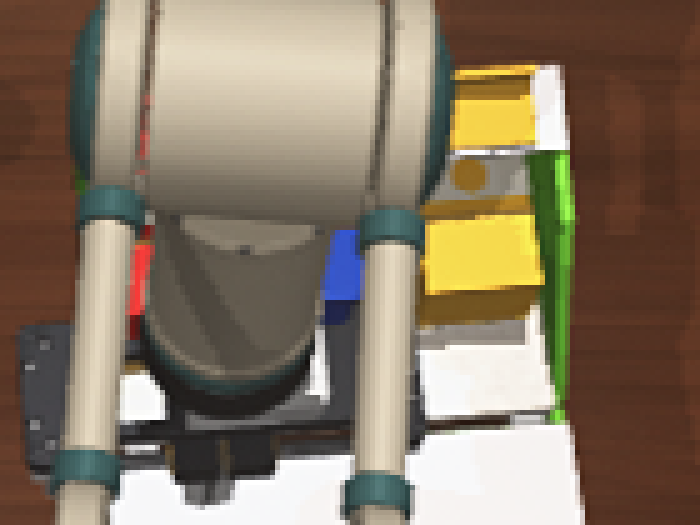

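All three cartons' fronts line up in the side crop (red ~(300,330), blue ~(400,395), yellow ~(500,460)) and the flap is still down. Now I'll line up over the bar.

```bash
python3 -m pendant '-0.15 -0.3 0.1 0 0 0.03;-0.38 -0.33 0.2 -0.025 0.025 0.249;-0.38 -0.33 0.35 -0.025 0.025 0.249;-0.38 -0.33 0.35 -0.025 0.025 0.249;-0.38 -0.33 0.35 -0.025 0.025 0.249;-0.38 -0.33 0.35 -0.025 0.025 0.249;-0.38 -0.33 0.35 -0.025 0.025 0.249;-0.38 -0.33 0.35 -0.025 0.025 0.249;-0.38 -0.33 0.35 -0.025 0.025 0.249;-0.38 -0.33 0.35 -0.025 0.025 0.249' 0.32 30
python3 - <<'E'
from h import *
show();C=cam('wrist');im=manip.snapshot('wrist')
a=np.radians(168)
for y in(100,50,0,-50):
    u=proj(C,b2w(-80+118*np.cos(a),y,62+118*np.sin(a)))[0];print(u);cv2.circle(im,tuple(int(v) for v in u),2,(255,0,255),-1)
cv2.imwrite('pics/w13.png',im)
go(b2w(-195.4,0,93),tilt(0,0))
E
```

```text
t: 20.48
position: [487.3, -70.8, 155.8]
tcp_rot: [[0.996, 0.092, -0.005], [0.092, -0.996, 0.0], [-0.005, -0.0, -1.0]]
ft_force: [0.6, -0.1, 0.2]
finger_gap: 31.9
t 20.475 bin [-195.     5.6  155.8] w [487.3 -70.8 155.8] F [ 0.6 -0.1  0.2] gap 31.9 q [-0.28  0.21  1.79 -0.    1.14 -0.38]
[312.96487469  79.18513362]
[312.47123894 179.82027854]
[312.03032808 269.70665459]
[311.63412309 350.47905868]
rows [-6.000e-04  2.780e-02  3.145e-01 -1.000e-04  7.000e-04  6.000e-04] mm [-0.1  5.6 62.9] deg [-0.   0.3  0.2]
```

View pics/w13.png

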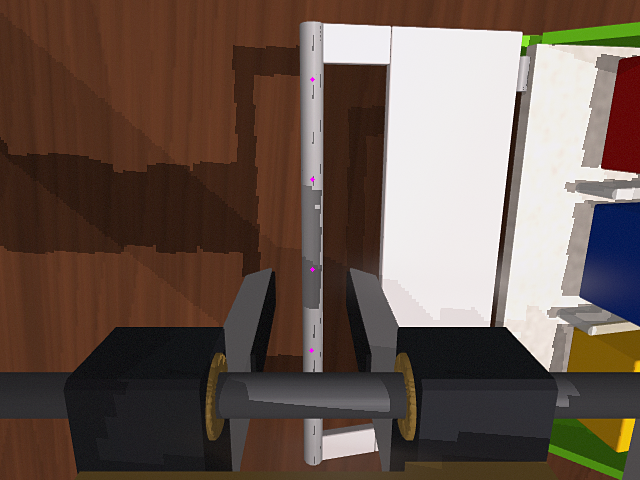

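```bash
python3 -m pendant '0 0.028 0.1 0 0 0;0 0.028 0.2 0 0 0;0 0.028 0.28 0 0 0;0 0.028 0.31 0 0 0;0 0.028 0.315 0 0 0' 0.32 15;python3 -m pendant '0 0 0 0 0 0;0 0 0 0 0 0;0 0 0 0 0 0' 1 15; python3 -c "
from h import *
show()
for e in (168,155,145,135,125,115,105,95,85,75,65,55,48):
  a=np.radians(e); b=b2w(-80+118*np.cos(a),0,68+118*np.sin(a)); 
  s=manip.read_state(); a0=np.radians(168);d=s['tcp_rot'].T@(b-b2w(-80+118*np.cos(a0),0,68+118*np.sin(a0)));print(e,np.round(d/200,3))
"
```

```text
t: 21.15
position: [487.2, -76.4, 93.1]
tcp_rot: [[0.996, 0.092, -0.005], [0.092, -0.996, -0.0], [-0.005, -0.0, -1.0]]
ft_force: [-0.5, -0.5, 0.9]
finger_gap: 31.7
t: 21.52
position: [488.3, -76.4, 94.0]
tcp_rot: [[0.996, 0.091, -0.001], [0.091, -0.996, -0.0], [-0.001, 0.0, -1.0]]
ft_force: [2.2, -0.1, -0.4]
finger_gap: 11.4
t 21.525 bin [-1.945e+02 -1.000e-01  9.400e+01] w [488.3 -76.4  94. ] F [ 2.2 -0.1 -0.4] gap 11.4 q [-0.3   0.28  1.88 -0.    0.99 -0.39]
168 [0. 0. 0.]
155 [ 0.042  0.    -0.127]
145 [ 0.094  0.    -0.216]
135 [ 0.16   0.    -0.295]
125 [ 0.238  0.001 -0.361]
115 [ 0.327  0.001 -0.412]
105 [ 0.424  0.001 -0.448]
95 [ 0.525  0.001 -0.466]
85 [ 0.628  0.001 -0.466]
75 [ 0.729  0.002 -0.448]
65 [ 0.826  0.002 -0.413]
55 [ 0.915  0.002 -0.361]
48 [ 0.972  0.002 -0.317]
```

```bash
python3 -m pendant '0.017 0 -0.065 0 0 0;0.042 0 -0.127 0 0 0;0.094 0 -0.216 0 0 0;0.16 0 -0.295 0 0 0;0.238 0 -0.361 0 0 0;0.327 0 -0.412 0 0 0;0.424 0 -0.448 0 0 0;0.525 0 -0.466 0 0 0;0.525 0 -0.466 0 0 0'; python3 -c "
from h import *
show();crop(manip.snapshot('side'),310,150,500,325,4,'s14.png')"
```

```text
t: 22.65
position: [593.0, -66.5, 188.6]
tcp_rot: [[0.996, 0.092, -0.002], [0.092, -0.996, -0.001], [-0.002, 0.0, -1.0]]
ft_force: [-0.9, 1.2, 7.6]
finger_gap: 11.5
t 22.65 bin [-89.4   0.4 188.6] w [593.  -66.5 188.6] F [-0.9  1.2  7.6] gap 11.5 q [-0.23  0.33  1.52 -0.    1.28 -0.32]
```

View pics/s14.png

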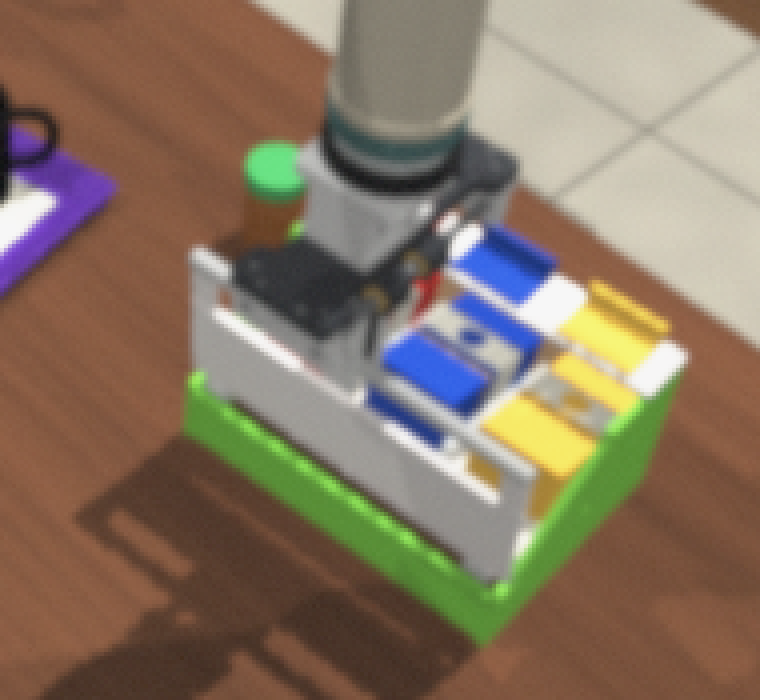

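```bash
python3 -m pendant '0.103 0 0 0 0 0;0.204 0 0.018 0 0 0;0.301 0 0.053 0 0 0;0.39 0 0.105 0 0 0;0.447 0 0.149 0 0 0;0.49 0 0.193 0 0 0;0.503 0 0.208 0 0 0;0.503 0 0.208 0 0 0'; python3 -c "
from h import *
show();crop(manip.snapshot('side'),310,150,500,325,4,'s15.png');go(b2w(15.5,0,137.4),tilt(0,0))"
```

```text
t: 23.7
position: [692.0, -57.2, 143.7]
tcp_rot: [[0.996, 0.091, -0.004], [0.091, -0.996, 0.0], [-0.004, -0.001, -1.0]]
ft_force: [1.5, 1.2, 0.7]
finger_gap: 11.5
t 23.7 bin [ 10.1   0.9 143.7] w [692.  -57.2 143.7] F [1.5 1.2 0.7] gap 11.5 q [-0.18  0.51  1.35 -0.    1.29 -0.27]
rows [ 0.0282  0.0044  0.0326 -0.0001  0.0007  0.0004] mm [5.6 0.9 6.5] deg [-0.   0.2  0.1]
```

View pics/s15.png

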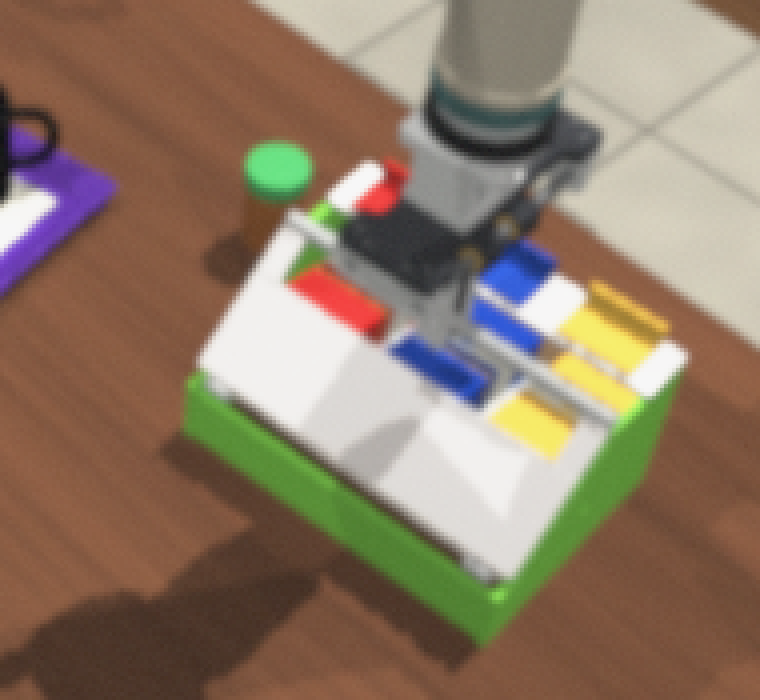

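```bash
python3 -m pendant '0.014 0 0.017 0 0 0;0.027 0 0.033 0 0 0;0.03 0 0.037 0 0 0;0.03 0 0.037 0 0 0'; python3 -c "
from h import *
show()"; python3 -m pendant '0 0 0 0 0 0;0 0 0 0 0 0;0 0 -0.05 0 0 0;0 0 -0.2 0 0 0;0 0 -0.3 0 0 0' 0.45; python3 -c "
from h import *
show()
C=cam('side');im=manip.snapshot('side')
for y in(126,-126):
  for e in (36,40):
    a=np.radians(e);u=proj(C,b2w(-80+118*np.cos(a),y,62+118*np.sin(a)))[0];cv2.circle(im,tuple(int(v) for v in u),0,(255,0,255),-1)
crop(im,310,150,500,325,4,'s16.png');cv2.imwrite('pics/w16.png',manip.snapshot('wrist'))"
```

```text
t: 24.25
position: [697.6, -56.7, 136.3]
tcp_rot: [[0.996, 0.091, -0.005], [0.091, -0.996, 0.0], [-0.005, -0.001, -1.0]]
ft_force: [0.1, 2.9, -0.7]
finger_gap: 11.5
t 24.25 bin [ 15.7   0.9 136.3] w [697.6 -56.7 136.3] F [ 0.1  2.9 -0.7] gap 11.5 q [-0.18  0.52  1.35 -0.    1.28 -0.27]
t: 24.88
position: [698.8, -57.5, 199.0]
tcp_rot: [[0.996, 0.091, -0.002], [0.091, -0.996, -0.001], [-0.002, 0.001, -1.0]]
ft_force: [0.5, -0.5, 0.2]
finger_gap: 26.0
t 24.875 bin [ 16.8  -0.  199. ] w [698.8 -57.5 199. ] F [ 0.5 -0.5  0.2] gap 26.0 q [-0.18  0.48  1.25 -0.    1.4  -0.27]
```

View pics/s16.png

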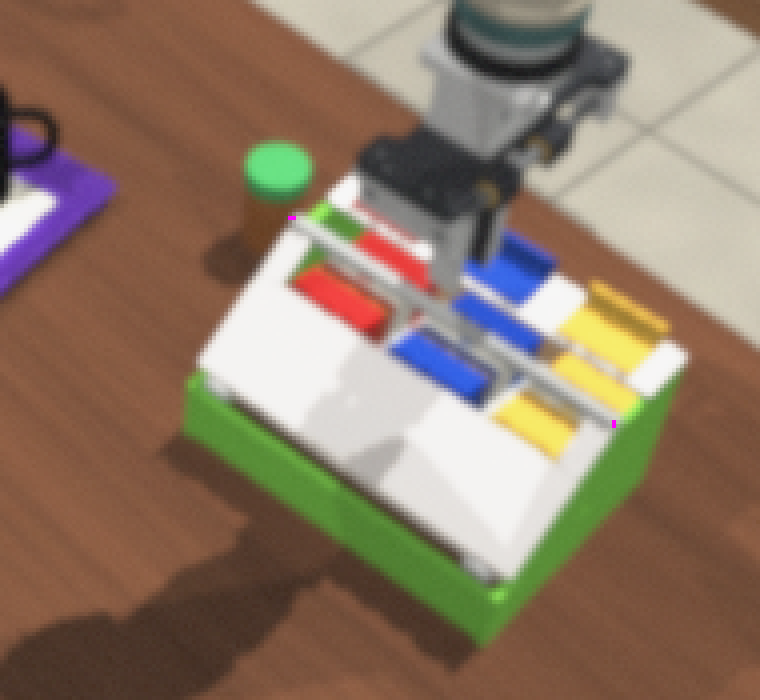

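View pics/w16.png

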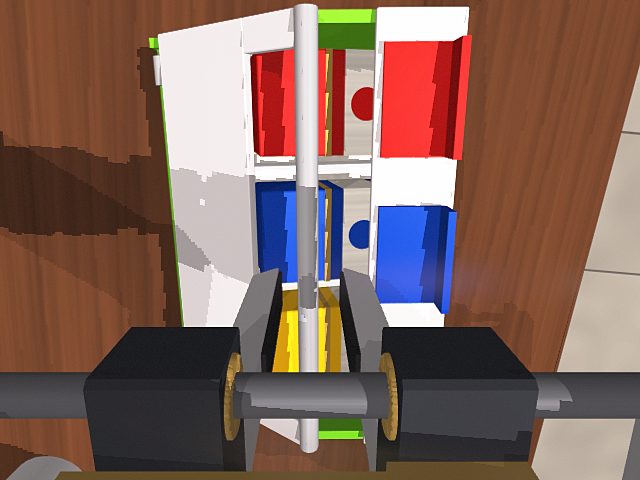

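The flap looks shut, with both bar ends on the projected 36° marks, and all cartons are level. I'll press the bar lightly with shut fingers to be sure.

```bash
python3 -m pendant '0 0 0 0 0 0;0 0 0 0 0 0;0 0 0 0 0 0;0 0 0.08 0 0 0;0 0 0.14 0 0 0;0 0 0.16 0 0 0;0 0 0.18 0 0 0;0 0 0.19 0 0 0;0 0 0.195 0 0 0;0 0 0.195 0 0 0' 1 10; python3 -c "
from h import *
show()"
```

```text
t: 26.22
position: [697.0, -56.9, 162.2]
tcp_rot: [[0.996, 0.091, -0.003], [0.091, -0.996, -0.001], [-0.003, 0.0, -1.0]]
ft_force: [-6.7, -0.3, 16.8]
finger_gap: 0.5
t 26.225 bin [ 15.2   0.8 162.2] w [697.  -56.9 162.2] F [-6.7 -0.3 16.8] gap 0.5 q [-0.18  0.5   1.31 -0.    1.33 -0.27]
```

```bash
python3 -m pendant '0 0 -0.1 0 0 0;0 0 -0.4 0 0 0;0 0 -0.7 0 0 0;-0.5 0 -0.9 0 0 0;-1 0 -0.9 0 0 0;-1 0 -0.9 0 0 0;-1 0 -0.9 0 0 0;-1 0 -0.9 0 0 0'; python3 -c "
from h import *
show();crop(manip.snapshot('side'),310,150,500,325,4,'s17.png');cv2.imwrite('pics/t17.png',manip.snapshot('top'))"
```

```text
t: 27.22
position: [499.4, -75.3, 339.5]
tcp_rot: [[0.996, 0.09, -0.001], [0.09, -0.996, -0.001], [-0.001, 0.001, -1.0]]
ft_force: [-0.1, 0.2, -0.5]
finger_gap: -0.0
t 27.225 bin [-183.4   -0.   339.5] w [499.4 -75.3 339.5] F [-0.1  0.2 -0.5] gap -0.0 q [-0.29  0.13  1.44 -0.    1.58 -0.38]
```

View pics/s17.png

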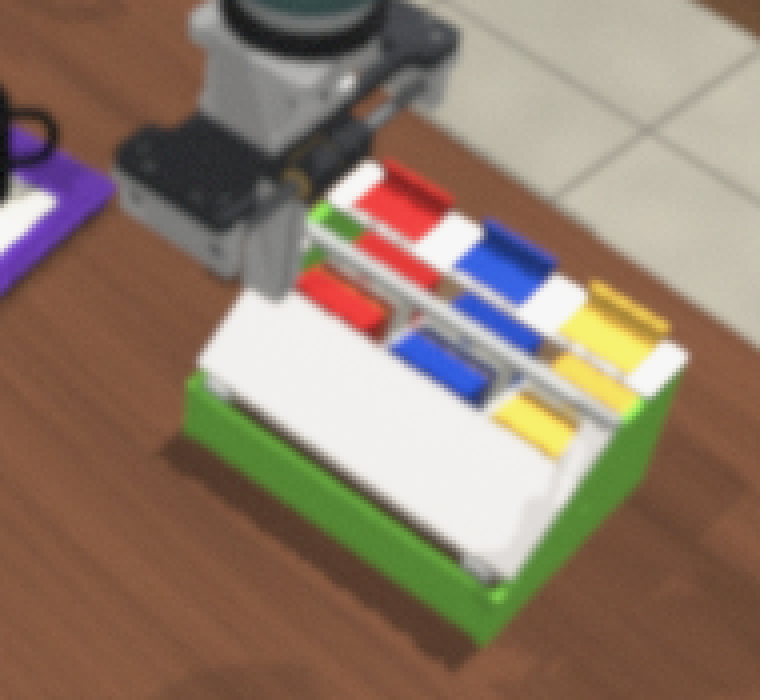

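View pics/t17.png

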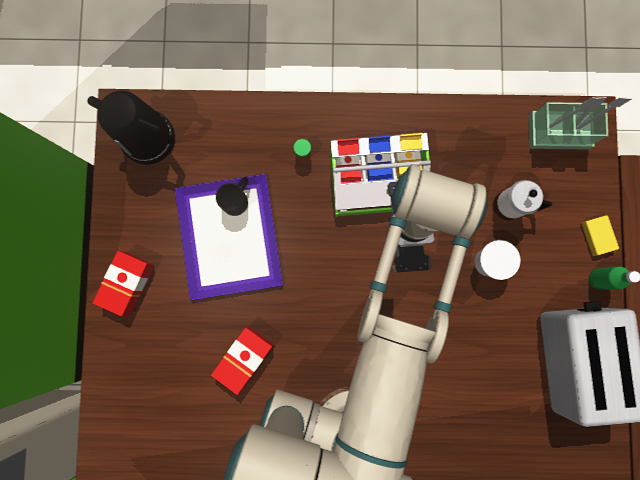

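The flap is shut, the three cartons are level in their own lanes, and everything else is where it was at the start (mug (231,199), jar (302,147), press (520,200), tub (497,260)). I'll open the fingers slightly and hand in.

```bash
python3 -m pendant '0 0 0 0 0 0;0 0 0 0 0 0;0 0 0 0 0 0' 0; python3 -c "
from station import manip
print(manip.finish_job())"
```

```text
t: 27.7
position: [500.1, -75.2, 338.0]
tcp_rot: [[0.996, 0.091, -0.005], [0.091, -0.996, 0.0], [-0.005, -0.001, -1.0]]
ft_force: [0.5, -1.0, 0.6]
finger_gap: 27.1
the job is handed in; nothing more can be done
None
```

I finished the job and handed it in at about 28 s; no verdict was reported.

**What I did:**
- Folded the flap right down and pushed the blue carton down its lane until it met the back stop.
- Laid the small red carton from the tray flat on the lowered flap in front of the red-tab lane and let go. I then pushed it home until the force rose to about 9 N.
- Pinched the bar, swung the flap over and let go. Pressing down on the bar then met a firm stop at about 17 N, at the height expected for a shut flap.

**Last checks:**
- **Cartons and flap:** in the pictures all three cartons are level in the lanes of their own colour, and the bar's ends sit on the projected shut position.
- **Other items:** the mug, jar, press and tub look unmoved.
- **Fingers:** they were clear of everything when I handed in.

**What disagreed:** the top camera placed the bin and the red carton about 4–7 mm further to −y than the wrist camera did. The side camera agreed with the wrist on the bin. I used the wrist values, and the contact points matched them. I judged "home" from the push forces and the pictures, and did not measure the cartons' final positions separately.

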